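# Choose the delicates wash at the touch-free desk and start it

## Robot

A 6-joint arm with a two-finger parallel gripper is mounted at the origin on the work surface. World frame = base frame: x ahead of the robot, y to its left, z up, the work surface at z = 0. Lengths are in m, angles in degrees, forces in N, time in s.
With the tool pointing down it reaches from about 0.3 to 0.775 m from the base axis. Payload 14.6 kg.
Tool frame: the origin (TCP) lies between the finger pads, 19 mm behind the fingertips; this is the grasp point; z points along the fingers, y is the line along which they close (so a half turn about z gives the same grasp; the last joint's range is limited). The gripper opens to 94 mm and grips with 3 to 60 N. Pads are 16 mm wide; open, the fingers measure 119 mm over their backs; the gripper's body (75 mm by 177 mm) begins 78 mm behind the grasp point.
Start: joints at [62.246, 17.183, 87.147, -0, 75.671, -3.816], TCP at [0.223, 0.503, 0.224] pointing down, gripper open.
Joint ranges: [-173.82, 173.82], [-45.26, 126.66], [13.44, 144.39], [-59.66, 239.66], [0, 175.72], [-146.38, 146.38]. Speed limits (degrees/s): [127.2, 127.2, 147.25, 180, 180, 180].

## Interface

Orientations are given as a 3x3 rotation matrix whose columns are the frame's x, y, z axes.
In Python, from bench import bot gives the robot as it stands.
- The arm moves only by the shell command python3 -m creep 'ROWS' [FORCE]. ROWS is JSON, a list of rows, each a list of 3 entries, a list of its own where there are three numbers: the opening in per cent of the stroke, from 0 (shut) to 100 (fully open), then the shift along the tool's x, y, z in m, then the turn about the tool's z in rad. A call has 1 to 20 rows; each row shifts and turns the commanded pose from where the row before left it, along the tool's axes as they then stand; what a row does not reach is not made up. A row lasts 1/12 s, in which the tool goes at most 41.7 mm and 7.16 degrees, less where a joint would pass 70% of its speed; a pose out of reach is approached as far as the arm can. A call with a gripper value outside its range is refused whole. The fingers move at their own pace and stop on an object; FORCE is the grip in N (left out, the last holds). Time passes only in rows, so rows that do not move let the fingers close. It gives the time, the measured TCP pose, the force, the opening and the grip force at its end, in the units of the state.
- bot.observe(): the state, without advancing time (a new reading comes with each control period).
- bot.camera(name): name is "side" or "top" or "wrist"; returns a dict with "image" (480x640x3 uint8, red, green, blue), "range_z" (480x640 float32, m along the optical axis (not along the pixel's ray), 0 where there is no reading), "K" (3x3 intrinsics, pixels), "xyz" and "orientation" of the camera in the world. Camera axes: x right, y up, looking along -z (the intrinsics and any distortion apply to the point x, -y, -z); pixel columns grow to the right and rows downward; lengths in m; the calibration is good to about 2 mm. A picture is of the moment at which its call begins.
- bot.hand_in(): hands the job in; it is judged then, once.
The state is a dict: "time_s": time; "qpos": joint angles; "qvel": joint speeds; "effort": joint torques, N m; "position": TCP position; "ee_rot": TCP orientation; "force": force on the tool from outside, world axes, zero at the start; "wrist_torque": the same for the moment, N m; "gripper_width": finger opening in m; "finger_force": force on a finger pad.
Only numpy, scipy, OpenCV 4.12 (cv2) and the standard library are available. Lean on these libraries where they do the work, as an engineer would, in place of code of your own. Each camera call takes 0.05 s, during which the arm holds its last target. There are 200 camera calls.

## Task

Choose the delicates wash by pointing at the blue touch-free eye on the laundry control desk: hold the fingertips still just above its lens for two seconds without touching any eye and without coming low over the green or yellow one. Then press the red start button down with the fingertips, let it spring back, and draw the hand well clear of the button. Grasp nothing and leave the cup, jar, bottles, brush and peg where they are.

Things in the scene. Friction and masses are not known exactly. Their poses are not given: they have to be found in the camera images.
- console: white control desk of a washer and dryer, fixed, 200 mm deep (x) x 440 mm wide (y) x 60 mm high; origin under its centre, its front looks to its -x. On top, front: red start button at the right (-y) end, then the row of eyes; rear: two fixed dials (82 mm above the table) at the left, a cup and a jar at the right.
- eye_blue: blue touch-free eye: fixed disc, blue rim 52 mm across, black lens 30 mm across, 12 mm high in all; one of three, 105 mm apart in a row, order varies. Origin: centre of its underside, on the desk top; z up. Responds while the tool point is within 20 mm sideways of its centre and 36 to 81 mm above its origin (fingertips 5 to 50 mm above the lens).
- eye_green: green touch-free eye: fixed disc, green rim 52 mm across, black lens 30 mm across, 12 mm high in all; one of three, 105 mm apart in a row, order varies. Origin: centre of its underside, on the desk top; z up. Chooses a wrong programme if the tool point comes within 30 mm sideways of its centre and lower than 80 mm above its origin.
- eye_yellow: yellow touch-free eye: fixed disc, yellow rim 52 mm across, black lens 30 mm across, 12 mm high in all; one of three, 105 mm apart in a row, order varies. Origin: centre of its underside, on the desk top; z up. Chooses a wrong programme if the tool point comes within 30 mm sideways of its centre and lower than 80 mm above its origin.
- start_top (a point): centre of the top face of the red round start button, 32 mm across, in a black housing 22 mm above the desk top, at the right (-y) end of the row of eyes, 115 mm from the nearest eye; z up. Pressed straight down.
- start (a joint): travel of the start button (m): 0 up, 0.006 fully down; it springs back; fully down takes 5 N. It registers from 0.004 on.
- dosing_cup: clear open measuring cup, 56 mm across the rim, 50 mm high, standing on the desk top; origin under its centre
- stain_jar: orange jar with white lid, 48 mm across, 50 mm high, standing on the desk top; origin under its centre
- brush: wooden scrubbing brush with a bow grip, bristles down, on the table in front of the desk, 140 (x) x 52 x 59 mm high; origin under its middle
- peg_a: wooden clothes peg lying on the table in front of the desk, 75 x 11 x 13 mm, long along its x; origin under its middle
- detergent: white bottle with blue cap, 84 mm across, 200 mm high, to one side of the desk; origin under its centre
- softener: green bottle with white cap, 76 mm across, 180 mm high, to one side of the desk; origin under its centre
Things that resemble listed ones, but are neither listed nor needed, are in the scene too. What is shaped like the dosing_cup but black, purple or turquoise is not meant.

How it is judged (in metres and radians):
On the way, in this order (a step that is already met when the one before it is completed fails the run):
1. the fingertips are held just above the blue eye (horizontal distance between the grasp point and eye_blue below 0.025 m and z of the grasp point in the frame of eye_blue between 0.02 and 0.088 m), for 1.7 s.
2. then the start button is pressed down (value of joint start above 0.004 m), for 0.04 s.
At the end, for the whole second after the job is handed in: The blue eye has been pointed at without touch for two seconds, then the start button pressed; at the end the button is up again (under 1.5 mm), the tool point is more than 80 mm from the button, and the cup, jar, bottles, brush and peg are at rest within 25 mm of where they were (value of joint start below 0.0015 m and distance between the grasp point and start_top above 0.08 m and distance of each of dosing_cup, stain_jar, brush, peg_a, detergent, softener from where it was at the start of the episode below 0.025 m and linear speed of each of dosing_cup, stain_jar, brush, peg_a, detergent, softener below 0.03 m/s).
It fails at once if the robot touches one of the eyes (contact force between any of the arm, the fingers and eye_blue above 0.5 N or contact force between any of the arm, the fingers and eye_green above 0.5 N or contact force between any of the arm, the fingers and eye_yellow above 0.5 N).
It fails at once if the tool point is brought low over the green or yellow eye ((horizontal distance between the grasp point and eye_green below 0.028 m and z of the grasp point in the frame of eye_green below 0.078 m) or (horizontal distance between the grasp point and eye_yellow below 0.028 m and z of the grasp point in the frame of eye_yellow below 0.078 m)).
It fails at once if a cup, jar, bottle, brush or peg is shifted by more than 25 mm or lifted (distance of any of dosing_cup, stain_jar, brush, peg_a, detergent, softener from where it was at the start of the episode above 0.025 m).
It also fails if it takes over 38 s, if anything falls off the work surface, if the arm or the gripper's body presses on something with over 40 N, if the wrist force passes 120 N, or if a joint passes its speed limit or range.

## Working session

There is one attempt and no reset: what is moved stays moved. The work goes in short steps, Python scripts to look and compute and a shell command to move; the robot and the scene stay as the last step left them, time stands still between calls to the robot, and variables do not carry over. Pictures are saved under pics/ and viewed, at most 10 in all, crops included, and the job is handed in when it is done.

```bash
mkdir -p pics; cat > h.py <<'E'
import numpy as np,cv2
from bench import bot
def cam(n,f=None):
    c=bot.camera(n)
    if f: cv2.imwrite(f,c["image"][:,:,::-1])
    return c
def pts(c):
    z=c["range_z"];K=np.array(c["K"]);v,u=np.mgrid[:480,:640]
    P=np.stack([(u-K[0,2])/K[0,0]*z,-(v-K[1,2])/K[1,1]*z,-z],-1)
    return P@np.array(c["orientation"]).T+np.array(c["xyz"])
E
python3 - <<'E'
from h import *
c=cam("top","pics/top.png");P=pts(c);np.savez("top.npz",P=P,im=c["image"])
print(c["K"],c["xyz"],c["orientation"],[k for k in c])
cam("side","pics/side.png")
s=bot.observe();print(s["position"],s["ee_rot"],s["time_s"],s["force"],s["gripper_width"])
E
```

```text
[[504.20468988   0.         316.95196784]
 [  0.         504.20468988 246.3814253 ]
 [  0.           0.           1.        ]] [ 0.35703595 -0.00231254  1.0928332 ] [[-0.00761192  0.9823852  -0.186712  ]
 [-0.99965481 -0.01217098 -0.02328345]
 [-0.02514579  0.18647032  0.98213874]] ['image', 'range_z', 'K', 'xyz', 'orientation']
[0.22307767 0.5024867  0.22375983] [[-9.13962359e-01  4.05798689e-01 -4.79233911e-04]
 [ 4.05798965e-01  9.13961932e-01 -8.86817762e-04]
 [ 7.81320657e-05 -1.00499068e-03 -9.99999492e-01]] 0.1 [ 0.010173   -0.30634721 -0.2953614 ] 0.09408757649167802
```

View pics/top.png

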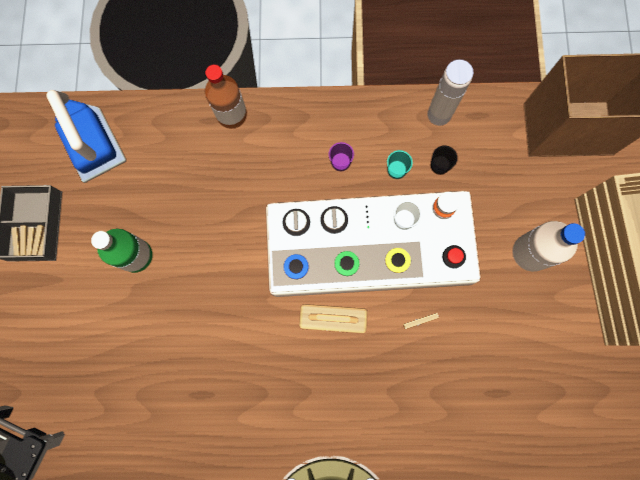

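View pics/side.png

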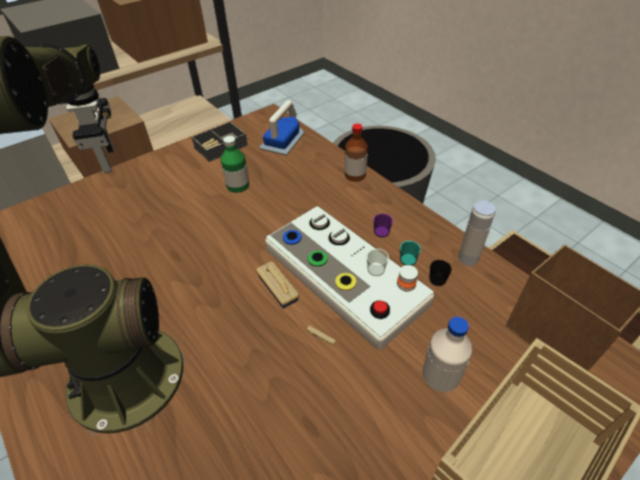

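The top view shows the desk with the blue eye at (296,266), green at (347,263), yellow at (398,260) and the red button at (455,256). The cup (406,215) and jar (445,206) stand behind, with the brush (333,319) and peg (421,321) in front. The side view agrees, with the blue eye at the far left end. Next I locate the centres.

```bash
python3 - <<'E'
from h import *
c=cam("top");P=pts(c);im=c["image"];hsv=cv2.cvtColor(im,cv2.COLOR_RGB2HSV)
K=np.array(c["K"]);R=np.array(c["orientation"]);o=np.array(c["xyz"])
def ray(u,v,z):
    d=R@np.array([(u-K[0,2])/K[0,0],-(v-K[1,2])/K[1,1],-1]);return o+d*(z-o[2])/d[2]
for n,lo,hi,(u,v),z in [("blue",95,130,(296,266),.072),("green",45,85,(347,263),.072),("yellow",24,34,(398,260),.072),("red",0,8,(455,256),.09)]:
    m=cv2.inRange(hsv,(lo,120,60),(hi,255,255))
    if n=="red": m|=cv2.inRange(hsv,(172,120,60),(180,255,255))
    w=np.zeros_like(m);w[v-18:v+18,u-18:u+18]=1;m*=w
    p=cv2.findNonZero(m);cc,r=cv2.minEnclosingCircle(p)
    q=P[m>0];q=q[np.isfinite(q).all(1)]
    print(n,cc,r,ray(*cc,z).round(4),np.median(q,0).round(4))
q=P[225:235,270:440];print("desk z",np.median(q[...,2]))
s=bot.observe();print(s["time_s"],(np.degrees(np.arctan2(s["ee_rot"][1][0],s["ee_rot"][0][0]))))
E
```

```text
blue (295.5, 266.25) 12.260299682617188 [0.5102 0.0662 0.072 ] [0.5098 0.0655 0.0675]
green (346.43975830078125, 262.9096374511719) 12.190720558166504 [ 0.5159 -0.0382  0.072 ] [ 0.5144 -0.0377  0.0676]
yellow (397.5, 260.0) 12.54003620147705 [ 0.5208 -0.1425  0.072 ] [ 0.521  -0.1417  0.0678]
red (455.0, 255.36363220214844) 8.423308372497559 [ 0.5259 -0.2552  0.09  ] [ 0.5278 -0.2571  0.081 ]
desk z 0.06008862795852199
0.15 156.06279932534937
```

```bash
python3 -m creep '[[0,[0,0,0],0.105],[0,[0,0,0],0.105],[0,[0,0,0],0.105],[0,[0,0,0],0.105],[0,[0,0,0],0.105],[0,[0,0,0],0.105],[0,[0,0,0],0.105],[0,[0,0,0],0.105],[0,[0,0,0],0.105],[0,[0,0,0],0.105],[0,[0,0,0],0.105],[0,[0,0,0],0],[0,[0,0,0],0]]'
```

```text
time_s: 1.23
position: [0.2231, 0.5026, 0.2241]
ee_rot: [[-0.001, 1.0, -0.0], [1.0, 0.001, -0.0], [-0.0, -0.0, -1.0]]
force: [0.1, -0.5, 0.1]
gripper_width: 0.0106
finger_force: 0.0
```

```bash
python3 -m creep '[[0,[-0.016,0.01,0],0],[0,[-0.03,0.02,0],0],[0,[-0.03,0.02,0],0],[0,[-0.03,0.02,0],0],[0,[-0.03,0.02,0],0],[0,[-0.03,0.02,0],0],[0,[-0.03,0.02,0],0],[0,[-0.03,0.02,0],0],[0,[-0.03,0.02,0],0],[0,[-0.03,0.02,0],0],[0,[-0.03,0.02,0],0],[0,[-0.03,0.02,0],0],[0,[-0.03,0.02,0],0],[0,[-0.03,0.02,0],0],[0,[-0.02,0.01,0],0],[0,[-0.01,0.007,0],0],[0,[0,0,0],0],[0,[0,0,0],0]]'; python3 - <<'E'
from h import *
c=cam("wrist","pics/w1.png");P=pts(c);hsv=cv2.cvtColor(c["image"],cv2.COLOR_RGB2HSV)
m=cv2.inRange(hsv,(95,120,60),(130,255,255));n,l,st,ce=cv2.connectedComponentsWithStats(m)
i=1+st[1:,4].argmax();K=np.array(c["K"])
pp=cv2.findNonZero((l==i).astype(np.uint8));cc,r=cv2.minEnclosingCircle(pp)
d=np.array(c["orientation"])@np.array([(cc[0]-K[0,2])/K[0,0],-(cc[1]-K[1,2])/K[1,1],-1]);o=np.array(c["xyz"])
print(cc,r,o+d*(.072-o[2])/d[2],np.median(P[l==i],0))
s=bot.observe();print(s["position"],s["qpos"],s["time_s"])
E
```

```text
time_s: 2.73
position: [0.5091, 0.0665, 0.2241]
ee_rot: [[0.001, 1.0, -0.0], [1.0, -0.001, 0.0], [0.0, -0.0, -1.0]]
force: [-0.8, 1.1, -0.4]
gripper_width: 0.0007
finger_force: 0.0
(319.25494384765625, 232.2935333251953) 28.74663734436035 [0.51017094 0.06777948 0.072     ] [0.5099815  0.0681863  0.06715591]
[0.50887366 0.06703773 0.22419418] [3.40933627e+00 1.25044093e+01 9.30374306e+01 1.34250294e-02
 7.44727693e+01 3.42145273e+00] 2.7833
```

View pics/w1.png

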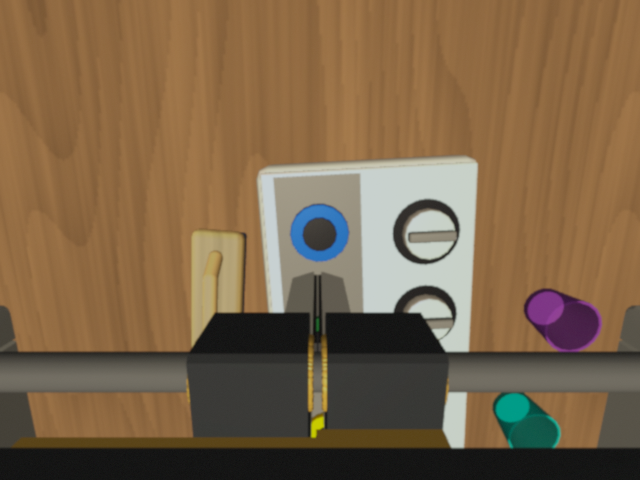

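The wrist view shows the blue eye at (319,232), about 1 mm from under the tool point. I'll descend to z ≈ 0.115 and hold for over 2 s.

```bash
python3 -m creep '[[0,[0,0.001,0.008],0],[0,[0,0,0.015],0],[0,[0,0,0.02],0],[0,[0,0,0.02],0],[0,[0,0,0.018],0],[0,[0,0,0.015],0],[0,[0,0,0.008],0],[0,[0,0,0.005],0],[0,[0,0,0],0],[0,[0,0,0],0],[0,[0,0,0],0],[0,[0,0,0],0],[0,[0,0,0],0],[0,[0,0,0],0],[0,[0,0,0],0],[0,[0,0,0],0],[0,[0,0,0],0],[0,[0,0,0],0],[0,[0,0,0],0],[0,[0,0,0],0]]'; python3 -m creep '[[0,[0,0,0],0],[0,[0,0,0],0],[0,[0,0,0],0],[0,[0,0,0],0],[0,[0,0,0],0],[0,[0,0,0],0],[0,[0,0,0],0],[0,[0,0,0],0],[0,[0,0,0],0],[0,[0,0,0],0],[0,[0,0,0],0],[0,[0,0,0],0],[0,[0,0,0],0],[0,[0,0,0],0],[0,[0,0,0],0],[0,[0,0,0],0],[0,[0,0,0],0],[0,[0,0,0],0],[0,[0,0,0],0],[0,[0,0,0],0]]'
```

```text
time_s: 4.45
position: [0.5103, 0.0661, 0.1152]
ee_rot: [[0.002, 1.0, -0.0], [1.0, -0.002, 0.0], [0.0, -0.0, -1.0]]
force: [-0.5, 0.5, 0.4]
gripper_width: 0.0004
finger_force: 0.0
time_s: 6.12
position: [0.5103, 0.0661, 0.1153]
ee_rot: [[0.002, 1.0, 0.0], [1.0, -0.002, -0.0], [-0.0, 0.0, -1.0]]
force: [-0.1, 0.1, -0.1]
gripper_width: 0.0005
finger_force: 0.0
```

```bash
python3 -m creep '[[0,[0,0,-0.01],0],[0,[0,0,-0.02],0],[0,[0,0,-0.025],0],[0,[0,0,-0.025],0],[0,[0,0,-0.02],0],[0,[-0.01,0,0],0],[0,[-0.026,0.0016,0],0],[0,[-0.026,0.0016,0],0],[0,[-0.026,0.0016,0],0],[0,[-0.026,0.0016,0],0],[0,[-0.026,0.0016,0],0],[0,[-0.026,0.0016,0],0],[0,[-0.026,0.0016,0],0],[0,[-0.026,0.0016,0],0],[0,[-0.026,0.0016,0],0],[0,[-0.026,0.0016,0],0],[0,[-0.026,0,0],0],[0,[-0.015,0,0],0],[0,[-0.008,0,0],0],[0,[-0.004,0,0],0]]'; python3 -m creep '[[0,[0,0,0],0],[0,[0,0,0],0]]'; python3 - <<'E'
from h import *
c=cam("wrist","pics/w2.png");P=pts(c);hsv=cv2.cvtColor(c["image"],cv2.COLOR_RGB2HSV)
m=cv2.inRange(hsv,(0,150,60),(6,255,255))|cv2.inRange(hsv,(172,150,60),(180,255,255));n,l,st,ce=cv2.connectedComponentsWithStats(m)
i=1+st[1:,4].argmax();K=np.array(c["K"])
pp=cv2.findNonZero((l==i).astype(np.uint8));cc,r=cv2.minEnclosingCircle(pp)
d=np.array(c["orientation"])@np.array([(cc[0]-K[0,2])/K[0,0],-(cc[1]-K[1,2])/K[1,1],-1]);o=np.array(c["xyz"])
print(cc,r,o+d*(.085-o[2])/d[2],np.median(P[l==i],0))
E
```

```text
time_s: 7.78
position: [0.5254, -0.2576, 0.215]
ee_rot: [[0.003, 1.0, -0.0], [1.0, -0.003, 0.0], [0.0, -0.0, -1.0]]
force: [-0.1, 0.3, 0.1]
gripper_width: 0.0004
finger_force: 0.0
time_s: 7.95
position: [0.5257, -0.2561, 0.2153]
ee_rot: [[0.001, 1.0, -0.0], [1.0, -0.001, 0.0], [0.0, -0.0, -1.0]]
force: [-0.6, 0.1, 0.1]
gripper_width: 0.0005
finger_force: 0.0
(318.92169189453125, 240.5160675048828) 19.90628433227539 [ 0.52650835 -0.25690253  0.085     ] [ 0.52659037 -0.25798165  0.08092938]
```

View pics/w2.png

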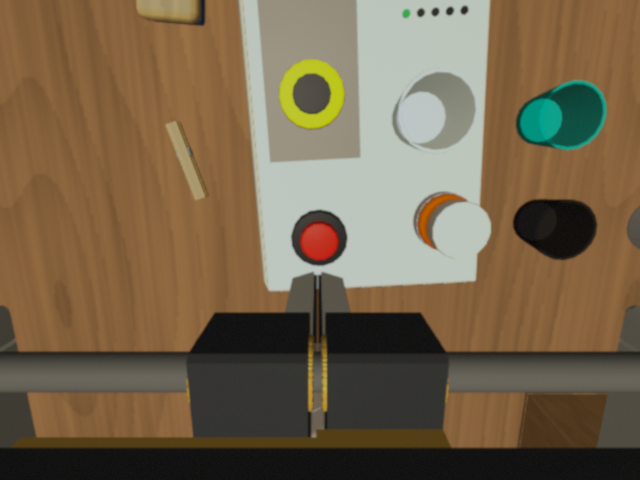

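The button (319,240) is within 2 mm of under the tool. I'll descend to just above it, then press in small steps.

```bash
python3 -m creep '[[0,[-0.001,0.001,0.008],0],[0,[0,0,0.02],0],[0,[0,0,0.025],0],[0,[0,0,0.02],0],[0,[0,0,0.012],0],[0,[0,0,0.008],0],[0,[0,0,0.004],0],[0,[0,0,0],0],[0,[0,0,0],0]]'; python3 -m creep '[[0,[0,0,0.003],0],[0,[0,0,0.003],0],[0,[0,0,0.002],0],[0,[0,0,0],0],[0,[0,0,0],0]]';  python3 -m creep '[[0,[0,0,0.002],0],[0,[0,0,0.002],0],[0,[0,0,0],0],[0,[0,0,0],0]]'
```

```text
time_s: 8.75
position: [0.527, -0.258, 0.1191]
ee_rot: [[0.002, 1.0, 0.001], [1.0, -0.002, -0.001], [-0.001, 0.001, -1.0]]
force: [1.1, -1.4, 0.5]
gripper_width: 0.0003
finger_force: 0.0
time_s: 9.17
position: [0.5266, -0.2579, 0.1102]
ee_rot: [[0.002, 1.0, -0.0], [1.0, -0.002, 0.0], [0.0, -0.0, -1.0]]
force: [-0.7, 0.6, 0.3]
gripper_width: 0.0006
finger_force: 0.0
time_s: 9.5
position: [0.5266, -0.2579, 0.1061]
ee_rot: [[0.002, 1.0, -0.0], [1.0, -0.002, 0.0], [0.0, -0.0, -1.0]]
force: [0.2, 0.1, 0.6]
gripper_width: -0.0
finger_force: 0.0
```

Fingertips are at 0.087 with no contact yet, so I continue.

```bash
python3 -m creep '[[0,[0,0,0.002],0],[0,[0,0,0.002],0],[0,[0,0,0],0],[0,[0,0,0],0]]'; python3 -m creep '[[0,[0,0,0.001],0],[0,[0,0,0.001],0],[0,[0,0,0.001],0],[0,[0,0,0],0],[0,[0,0,0],0]]'
```

```text
time_s: 9.83
position: [0.5266, -0.2579, 0.1021]
ee_rot: [[0.002, 1.0, -0.0], [1.0, -0.002, 0.0], [0.0, -0.0, -1.0]]
force: [-0.0, 0.4, 0.8]
gripper_width: 0.0003
finger_force: 0.0
time_s: 10.25
position: [0.5267, -0.258, 0.0994]
ee_rot: [[0.002, 1.0, 0.0], [1.0, -0.002, -0.0], [-0.0, 0.0, -1.0]]
force: [0.2, 0.2, 1.9]
gripper_width: 0.0006
finger_force: 1.2
```

Contact began at a tip height of about 0.082, so the full 6 mm of travel ends near TCP z 0.095.

```bash
python3 -m creep '[[0,[0,0,0.001],0],[0,[0,0,0.001],0],[0,[0,0,0.001],0],[0,[0,0,0],0],[0,[0,0,0],0]]'; python3 -m creep '[[0,[0,0,0.001],0],[0,[0,0,0.0005],0],[0,[0,0,0],0],[0,[0,0,0],0]]'
```

```text
time_s: 10.67
position: [0.5267, -0.258, 0.0964]
ee_rot: [[0.002, 1.0, 0.0], [1.0, -0.002, -0.0], [-0.0, 0.0, -1.0]]
force: [0.3, -0.1, 3.9]
gripper_width: 0.0004
finger_force: 2.0
time_s: 11.0
position: [0.5267, -0.258, 0.095]
ee_rot: [[0.002, 1.0, 0.0], [1.0, -0.002, -0.0], [-0.0, 0.0, -1.0]]
force: [-0.8, 0.4, 6.3]
gripper_width: 0.0007
finger_force: 3.5
```

```bash
python3 -m creep '[[0,[0,0,0.0005],0],[0,[0,0,0.0005],0],[0,[0,0,0],0]]'; python3 -m creep '[[0,[0,0,-0.005],0],[0,[0,0,-0.015],0],[0,[0,0,-0.025],0],[0,[0,0,-0.03],0],[0,[0,0,-0.03],0],[0,[0,0,-0.02],0],[0,[0,0,-0.01],0],[0,[0,0,0],0],[0,[0,0,0],0],[0,[0,0,0],0]]'; python3 - <<'E'
from h import *
c=cam("top","pics/end.png")
E
```

```text
time_s: 11.25
position: [0.5268, -0.258, 0.0949]
ee_rot: [[0.002, 1.0, 0.001], [1.0, -0.002, -0.0], [-0.0, 0.001, -1.0]]
force: [-4.7, 2.6, 14.8]
gripper_width: 0.0008
finger_force: 7.5
time_s: 12.08
position: [0.5261, -0.2577, 0.2267]
ee_rot: [[0.002, 1.0, -0.003], [1.0, -0.002, 0.001], [0.001, -0.003, -1.0]]
force: [0.1, 1.5, -0.8]
gripper_width: 0.0001
finger_force: 0.0
```

View pics/end.png

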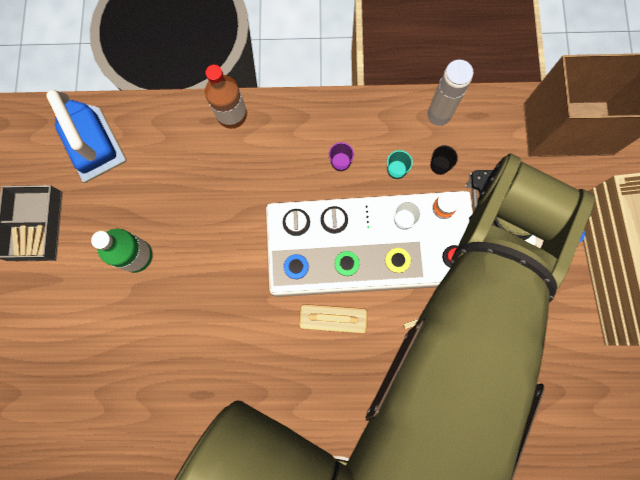

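The button bottomed out hard at 14.8 N, and the tool is now about 145 mm above it. In the picture the cup (406,215), jar (445,206), brush (333,319) and green bottle stand where they were. The arm hides the white bottle and most of the peg, but nothing came near them.

```bash
python3 -c "
from bench import bot
print(bot.hand_in())"
```

```text
the job is handed in; nothing more can be done
None
```

I held the fingertips above the blue eye for about 2.6 s, pressed the start button to its stop, lifted the hand about 145 mm clear and handed the job in; no verdict came back, and the arm hid the white bottle and most of the peg in the last picture.

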